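Open the laser shutter by its hold-down key

TASK

Bring up the laser from the controller box on the optical table: first press the raised end of the rocker switch so that it tips fully over to on, then push the narrow round arming plunger all the way in, and last press the square shutter key fully down and keep it down, because the shutter stays open only while the key is held; finish while still holding it. Press with the fingertips only what is named: do not press the mushroom-shaped stop button, and leave the objective, the dish, the meter and the tweezers where they are.

Things in the scene. Friction and masses are not known exactly. Their poses are not given: they have to be found in the camera images.
- console: White controller box, 170 (x) x 360 (y) x 60 mm, fixed to the table; origin at the centre of its underside, z up, its -x side turned roughly to the robot. On it lie four modules (aluminium plates 96 x 74 x 6 mm, 80 mm apart in one row along the console's y, in any order), their row 25 mm from the centre line towards -x. All yaws equal its own. Controls are black plastic, their collars and brackets grey
- rocker (a joint): Tilt of the rocker switch in rad: 0 to 0.02 at the start (off, the end at the console's -x side, nearer the robot, stands up), 0.32 when fully over (that end down); stays where it is left, takes 0.06 N m to move. The rocker is a paddle 70 (along console x) x 34 x 10 mm, pivoted at its middle, 26 mm above the console's top. It is on above 0.25
- rocker_press (a point): Point on the upper face of the rocker's raised end, where to press: 27 mm from the pivot along the paddle towards the console's -x side, 8 mm inside the paddle's end; turns with the rocker and goes down about 8.6 mm from off to fully over. Press with all of the fingertip on this side of the pivot
- plunger (a joint): How far the arming plunger is in, in m: 0 to 0.001 at the start (out), 0.010 fully in; stays where it is left, takes about 3 N. In above 0.0075
- plunger_top (a point): Centre of the flat top of the arming plunger: an upright round pin 22 mm in diameter standing 16 mm (when out) above a round collar of 36 mm diameter, itself 12 mm above the console's top; moves down with it by 10 mm
- key (a joint): How far the shutter key is down, in m: 0 up, 0.008 fully down; a spring returns it (2 N to start, 5.6 N fully down). Shutter open above 0.005
- key_top (a point): Centre of the flat top of the shutter key: a square of 42 x 42 mm standing 14 mm above a square collar of 52 mm, itself 12 mm above the console's top; moves down with it by 8 mm
- key_mod: The module that carries the shutter key (plate 96 x 74 x 6 mm); origin at the centre of its underside, on the console's top, straight below the key
- stop (a joint): How far the stop button is down, in m: 0 up, 0.006 down, springs back; must stay up (below 0.002)
- stop_top (a point): Top of the stop button: a mushroom head 40 mm in diameter, domed, on a stem; its top is 40 mm above the console's top
- objective: Loose steel microscope objective standing on the console's top behind the modules (console +x side), 28 mm in diameter, 45 mm tall; origin at the centre of its underside
- dish: Loose glass dish, 90 mm in diameter, 15 mm tall, on the table beside the console's +y end; origin at the centre of its underside
- meter: Loose hand-held meter, red and white, 170 x 100 x 36 mm, lying on the table beside the console's -y end; origin at the centre of its underside
- tweezers: Loose steel tweezers, 120 mm long and 8 mm tall, lying on the table between the robot and the console; origin under their middle

How it is judged (in metres and radians):
On the way, in this order (a step that is already met when the one before it is completed fails the run):
1. the rocker is tipped over to on (value of joint rocker above 0.25 rad), for 0.1 s.
2. the arming plunger is pushed in (value of joint rocker above 0.25 rad and value of joint plunger above 0.0075 m), for 0.1 s.
3. the shutter key is pressed and held down by the fingers (all of step 2 and value of joint key above 0.005 m and contact force between the fingers and key_mod above 1 N), for 0.3 s.
At the end, for the whole second after the job is handed in: The rocker is on (above 0.25 of 0.32 rad), the plunger is in (above 7.5 of 10 mm), the fingers hold the shutter key down (above 5 of 8 mm, with more than 1 N) and the stop button is up (below 2 mm) (all of step 3 and value of joint stop below 0.002 m); the arm keeps its last pose, push and grip.
It fails at once if the plunger is pushed (over 3 mm) before the rocker is on (value of joint plunger above 0.003 m and value of joint rocker below 0.2 rad).
It fails at once if the shutter key is pressed (over 2.5 mm) before the plunger is in (value of joint key above 0.0025 m and value of joint plunger below 0.006 m).
It fails at once if the stop button is pressed (over 2 mm) (value of joint stop above 0.002 m).
It fails at once if the objective, dish, meter or tweezers is moved by more than 20 mm (distance of any of objective, dish, meter, tweezers from where it was at the start of the episode above 0.02 m).
It also fails if it takes over 38 s, if anything falls off the work surface, if the arm or the gripper's body presses on something with over 40 N, if the wrist force passes 120 N, or if a joint passes its speed limit or range.

ROBOT

A 6-joint arm with a two-finger parallel gripper is mounted at the origin on the work surface. World frame = base frame: x ahead of the robot, y to its left, z up, the work surface at z = 0. Lengths are in mm, angles in rad, forces in N, time in s.
With the tool pointing down it reaches from about 325 to 900 mm from the base axis. Payload 6.1 kg.
Tool frame: the origin (TCP) lies on the front face of the gripper's body, between the roots of the fingers; the fingertips stand 73 mm ahead of it and the grasp point (between the pads) lies 54 mm ahead of it; z points along the fingers, x is the direction in which the jaws open and shut, and the axes are right-handed (so a half turn about z gives the same grasp; the last joint's range is limited). The gripper opens to 85 mm and grips with 20 to 120 N. Pads are 22 mm wide; open, the fingers measure 114 mm over their backs; the gripper's body (76 mm by 85 mm) begins 54 mm behind the grasp point. The pads swing forward as they close: fully open they stand 13 mm farther back than shut.
Start: joints at [0.976, 0.22, 1.526, -0, 1.395, -0.126], TCP at [282.383, 557.563, 303.9] pointing down, gripper open.
Joint ranges: [-2.98, 2.98], [-0.91, 2.08], [0.09, 2.57], [-1.24, 4.39], [0.2, 2.65], [-2.68, 2.68]. Speed limits (rad/s): [2.57, 2.57, 3.01, 3.14, 3.14, 3.14].

INTERFACE

Orientations are given as [roll, pitch, yaw] about the fixed x, y, z axes, in that order (R = Rz(yaw) Ry(pitch) Rx(roll)).
In Python, from cell import bot gives the robot as it stands.
- The arm moves only by the shell command python3 -m handwheel 'ROWS' [OPENING]. ROWS is JSON, a list of rows, each an object of numbers: "tx", "ty", "tz": the shift along the tool's x, y, z in m; "roll": the turn about the tool's z in degrees. In form: [{"tx": .., "ty": .., "tz": .., "roll": ..}, ...]. A call has exactly 8 rows; each row shifts and turns the pose as measured when the row begins, along the tool's axes as they then stand; what a row does not reach is not made up. A row lasts 1/12 s, in which the tool goes at most 41.7 mm and 7.16 degrees, less where a joint would pass 70% of its speed; a pose out of reach is approached as far as the arm can. A call is refused whole if a number of a shift passes 0.0417 or a number of a turn 7.16, either way. A call with a gripper value outside its range is refused whole. OPENING is the finger opening in m, from 0 to 0.0854, set as the call begins (- or left out, the last holds). The fingers move at their own pace and stop on an object; the grip force is fixed at half the most. Time passes only in rows, so rows that do not move let the fingers close, or fill a call up. It gives the time, the measured TCP pose, the force and the opening at its end, in the units of the state.
- bot.state(): the state, without advancing time (a new reading comes with each control period).
- bot.snapshot(name): name is "scene" or "side" or "wrist"; returns (picture, depth): 384x512x3 uint8, red, green, blue; 384x512 float32, mm along the optical axis (not along the pixel's ray), 0 where there is no reading.
- bot.camera_info(name): a dict with "camera_matrix" (3x3 intrinsics, pixels), "T" (4x4, takes a point from camera to world coordinates); the wrist camera has in their place "T_tool_cam" (4x4, takes a point from camera to tool coordinates, whose origin is the TCP and whose axes are the tool frame's). Camera axes: x right, y up, looking along -z (the intrinsics and any distortion apply to the point x, -y, -z); pixel columns grow to the right and rows downward; lengths in mm; the calibration is good to about 2 mm. The wrist camera is an equidistant fisheye: a pixel r from the principal point sees the ray r / f radians off the axis. A picture is of the moment at which its call begins: read the wrist's pose just before it. camera_info takes no time and is no camera call.
- bot.sign_off(): hands the job in, once; it reports no verdict.
The state is a dict: "clock": time; "qpos": joint angles; "qd": joint speeds; "tau": joint torques, N m; "tcp_pos": TCP position; "orientation": TCP orientation; "contact_force": force on the tool from outside, world axes, zero at the start; "wrist_torque": the same for the moment, N m; "width": finger opening in mm.
Only numpy, scipy, OpenCV 4.12 (cv2) and the standard library are available. Lean on these libraries where they do the work, as an engineer would, in place of code of your own. Each camera call takes 0.05 s, during which the arm holds its last target.

## Working session

There is one attempt and no reset: what is moved stays moved. The work goes in short steps, Python scripts to look and compute and a shell command to move; the robot and the scene stay as the last step left them, time stands still between calls to the robot, and variables do not carry over. Pictures are saved under pics/ and viewed, and the job is handed in when it is done.

```bash
ls; mkdir -p pics
python3 - <<'E'
from cell import bot
import cv2,numpy as np
s=bot.state()
print(s)
for n in ["scene","side"]:
    i=bot.camera_info(n); print(n,i)
    p,d=bot.snapshot(n)
    cv2.imwrite(f"pics/{n}0.png",p[:,:,::-1]); np.save(f"{n}_d0.npy",d)
print(bot.camera_info("wrist"))
E
```

```text
pics
{'clock': 0.0, 'qpos': array([ 9.75923433e-01,  2.21192107e-01,  1.52764046e+00, -9.31533532e-06,
        1.39471103e+00, -1.26089745e-01]), 'qd': array([ 7.72577591e-04, -1.65548793e-03, -1.05629792e-03, -5.49510830e-04,
       -7.24675062e-04, -6.69711234e-06]), 'tau': array([ 1.29998393e-04, -4.96893275e+01, -3.89395595e+01, -9.41886765e-05,
        1.08895224e-02,  4.32204024e-05]), 'tcp_pos': array([282.10476801, 557.1741566 , 302.80465778]), 'orientation': array([-3.14135641e+00,  1.93660149e-03,  1.10201505e+00]), 'contact_force': array([-0.6143322 , -1.55646766, -0.35140193]), 'wrist_torque': array([-0.00339595,  0.00490044, -0.03669878]), 'width': 85.39807800700515}
scene {'camera_matrix': array([[357.31120043,   0.        , 255.43408104],
       [  0.        , 357.31120043, 188.40962606],
       [  0.        ,   0.        ,   1.        ]]), 'T': array([[ 2.41018151e-01, -8.02173805e-01,  5.46285124e-01,
         1.04039479e+03],
       [ 9.70500841e-01,  1.95614531e-01, -1.40936413e-01,
        -1.40922135e+02],
       [ 6.19419036e-03,  5.64138406e-01,  8.25657006e-01
[... 468 characters left out ...]
       [ 4.11209105e-03,  8.51380017e-01,  5.24533276e-01,
         5.89830108e+02],
       [ 0.00000000e+00,  0.00000000e+00,  0.00000000e+00,
         1.00000000e+00]])}
{'camera_matrix': array([[297.31863964,   0.        , 254.14432328],
       [  0.        , 297.31863964, 198.04493789],
       [  0.        ,   0.        ,   1.        ]]), 'T_tool_cam': array([[ 9.99999948e-01,  2.28540120e-04,  2.29002475e-04,
         8.64880062e-01],
       [ 2.89803695e-04, -9.47417546e-01, -3.19999859e-01,
        -8.24388574e+01],
       [ 1.43828156e-04,  3.19999908e-01, -9.47417563e-01,
        -7.05140679e+01],
       [ 0.00000000e+00,  0.00000000e+00,  0.00000000e+00,
         1.00000000e+00]])}
```

View pics/scene0.png

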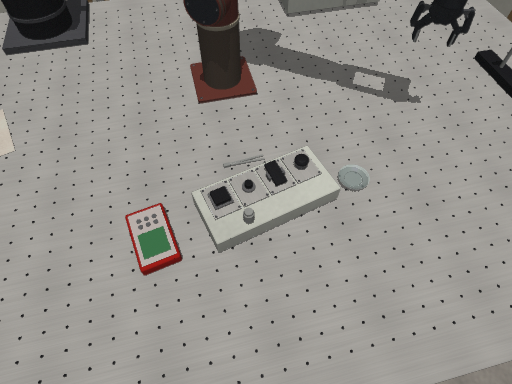

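View pics/side0.png

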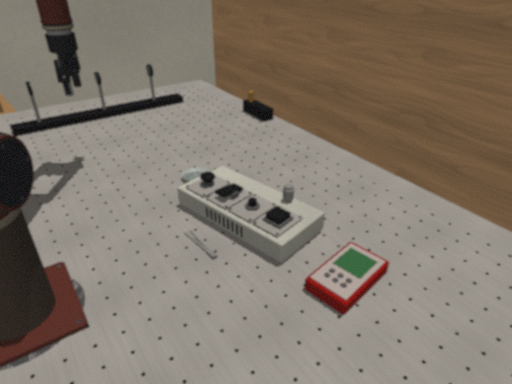

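In the scene view the row runs, from -y to +y: key (220,197), plunger (249,185), rocker (276,173), stop (302,160). The objective is at (249,214), the tweezers at (244,161), the dish at (353,178) and the meter at (153,238). Next I'll measure them with the depth images.

```bash
cat > h.py <<'E'
import numpy as np,cv2
from cell import bot
from scipy.spatial.transform import Rotation as R
def cloud(n,d):
    i=bot.camera_info(n);K=i["camera_matrix"]
    v,u=np.mgrid[:384,:512]
    X=(u-K[0,2])/K[0,0]*d;Y=-(v-K[1,2])/K[1,1]*d
    P=np.stack([X,Y,-d],-1)
    return P@i["T"][:3,:3].T+i["T"][:3,3]
E
python3 - <<'E'
from h import *
for n in ["scene","side"]:
    d=np.load(f"{n}_d0.npy");P=cloud(n,d)
    z=P[...,2]; roi=(P[...,0]>300)&(P[...,0]<800)&(abs(P[...,1])<400)&(d>0)
    print(n,"table z",np.median(z[roi]))
    m=(roi&(z>50)&(z<75)).astype(np.uint8)
    k,l,st,c=cv2.connectedComponentsWithStats(m)
    b=1+np.argmax(st[1:,4]); q=P[l==b]
    print(np.median(q[:,2]),cv2.minAreaRect(q[:,:2].astype(np.float32)))
    for nm,lo,hi in [("hi",80,130)]:
        m2=(roi&(z>lo)&(z<hi)).astype(np.uint8)
        k,l,st,c=cv2.connectedComponentsWithStats(m2)
        for j in range(1,k):
            if st[j,4]>8: print(nm,st[j,4],c[j].round(),P[l==j].mean(0).round(1),P[l==j].max(0).round(1), P[l==j].min(0).round(1))
E
```

```text
scene table z 2.17655452915335
62.78436807790263 ((535.661376953125, 18.864349365234375), (171.96978759765625, 360.94091796875), 13.34936237335205)
hi 144 [301. 160.] [488.3 127.1  98. ] [505.2 146.3 103.4] [465.8 109.4  87.3]
hi 337 [275. 172.] [503.   50.4  86.1] [539.6  75.2  94.3] [465.4  26.8  80. ]
hi 57 [248. 183.] [522.8 -26.9  87.8] [532.3 -16.6  91. ] [511.4 -36.8  80.8]
hi 259 [220. 195.] [ 541.5 -104.4   86.8] [563.9 -80.7  91.4] [ 516.1 -127.8   80. ]
hi 131 [248. 214.] [619.4 -49.3  99.2] [629.2 -34.  109.1] [604.3 -62.   80. ]
side table z -0.37480703901132983
60.10279170460808 ((533.1626586914062, 14.59576416015625), (172.7484130859375, 361.4671936035156), 13.409354209899902)
hi 119 [207. 176.] [477.7 118.9  93.6] [499.2 140.9 100.1] [461.8 104.   80.8]
hi 199 [227. 191.] [490.5  42.7  84.3] [534.6  69.8  90.4] [461.5  21.4  80. ]
hi 128 [288. 190.] [607.6 -56.2  94.7] [623.9 -40.  104.9] [597.3 -65.8  80.2]
hi 51 [252. 201.] [515.8 -32.4  85.1] [526.5 -19.3  88.7] [507.7 -41.4  80.1]
hi 227 [278. 214.] [ 534.2 -110.    84.5] [559.5 -83.5  87.6] [ 512.6 -132.    80.2]
```

Between the two cameras, the console is at about (534, 17) with a yaw of 13.4°. I'll go above it with the gripper shut and refine with the wrist camera. I'm aiming for tool yaw 1.804, which puts tool x along console y.

```bash
python3 -m handwheel '[{"tx":-0.02,"ty":0.01,"tz":0,"roll":-7},{"tx":-0.03,"ty":0.015,"tz":0,"roll":-7},{"tx":-0.032,"ty":0.016,"tz":0,"roll":-7},{"tx":-0.032,"ty":0.016,"tz":0,"roll":-7},{"tx":-0.032,"ty":0.016,"tz":0,"roll":-7},{"tx":-0.032,"ty":0.014,"tz":0,"roll":-5},{"tx":-0.034,"ty":0.01,"tz":0,"roll":0},{"tx":-0.034,"ty":0.01,"tz":0,"roll":0}]' 0
cat >> h.py <<'E'
def to(x,y,z,yaw=1.804):
    s=bot.state();Rt=R.from_euler('xyz',s["orientation"])
    d=Rt.inv().apply(np.array([x,y,z])-s["tcp_pos"])
    print("clock",s["clock"],"pos",s["tcp_pos"].round(1),"rpy",s["orientation"].round(4),"F",s["contact_force"].round(2),"w",s["width"].round(1))
    print("tool shift mm",d.round(1),"roll deg",round(-np.degrees((yaw-s["orientation"][2]+np.pi)%(2*np.pi)-np.pi),2))
E
python3 -c "
from h import *
to(460,30,300)"
```

```text
clock: 0.77
tcp_pos: [374.8, 307.1, 297.4]
orientation: [-3.133, 0.003, 1.825]
contact_force: [1.6, 0.4, -0.2]
width: -0.3Traceback (most recent call last):
  File "<string>", line 3, in <module>
    to(460,30,300)
    ~~^^^^^^^^^^^^
  File "h.py", line 13, in to
    print("clock",s["clock"],"pos",s["tcp_pos"].round(1),"rpy",s["orientation"].round(4),"F",s["contact_force"].round(2),"w",s["width"].round(1))
                                                                                                                             ^^^^^^^^^^^^^^^^
AttributeError: 'float' object has no attribute 'round'
```

```bash
sed -i 's/s\["width"\].round(1)/round(s["width"],1)/' h.py
python3 -c "
from h import *
to(460,30,300)"
```

```text
clock 0.7667 pos [374.8 307.1 297.4] rpy [-3.1332e+00  2.7000e-03  1.8249e+00] F [ 1.64  0.4  -0.18] w -0.3
tool shift mm [-289.6   12.8   -1.9] roll deg 1.2
```

```bash
python3 -m handwheel '[{"tx":-0.038,"ty":0.002,"tz":0,"roll":1.2},{"tx":-0.038,"ty":0.002,"tz":0,"roll":0},{"tx":-0.038,"ty":0.002,"tz":0,"roll":0},{"tx":-0.038,"ty":0.002,"tz":0,"roll":0},{"tx":-0.038,"ty":0.002,"tz":0,"roll":0},{"tx":-0.038,"ty":0.002,"tz":0,"roll":0},{"tx":-0.038,"ty":0.001,"tz":0,"roll":0},{"tx":-0.02,"ty":0,"tz":0,"roll":0}]'
python3 -c "
from h import *
to(460,30,300)
p,d=bot.snapshot('wrist')
np.save('w1.npy',d);cv2.imwrite('pics/w1.png',p[:,:,::-1])
to(460,30,300)
s=bot.state();np.savez('w1s.npz',p=s['tcp_pos'],o=s['orientation'])"
```

```text
clock: 1.43
tcp_pos: [455.3, 16.4, 296.2]
orientation: [-3.132, 0.004, 1.803]
contact_force: [0.6, -0.4, -1.0]
width: -0.0
clock 1.4333 pos [455.3  16.4 296.2] rpy [-3.1323  0.0039  1.8032] F [ 0.6  -0.36 -1.  ] w -0.0
tool shift mm [12.1  7.6 -3.9] roll deg -0.05
clock 1.4833 pos [455.8  14.6 296.2] rpy [-3.132   0.0056  1.8016] F [ 0.81 -2.01  0.08] w 0.4
tool shift mm [14.   7.6 -4. ] roll deg -0.14
```

View pics/w1.png

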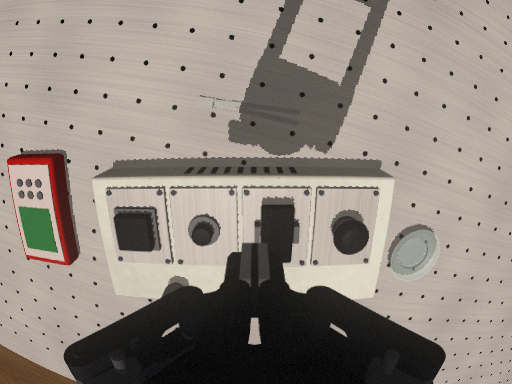

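The wrist view shows key (135,230), plunger (203,231), rocker (278,230) and stop (350,233). The shut fingers hang over the lower end of the rocker, and the objective is at (178,285). I'll take another shot at rest and work out the geometry.

```bash
cat >> h.py <<'E'
def wcloud(d,pos,ori):
    i=bot.camera_info("wrist");K=i["camera_matrix"];T=i["T_tool_cam"]
    v,u=np.mgrid[:384,:512]
    a=u-K[0,2];b=v-K[1,2];r=np.hypot(a,b)/K[0,0];ph=np.arctan2(b,a)
    t=np.tan(np.minimum(r,1.4))
    P=np.stack([t*np.cos(ph)*d,-t*np.sin(ph)*d,-d],-1)
    P=P@T[:3,:3].T+T[:3,3]
    return R.from_euler('xyz',ori).apply(P.reshape(-1,3)).reshape(P.shape)+pos
E
python3 - <<'E'
from h import *
s=bot.state()
p,d=bot.snapshot('wrist');np.save('w2.npy',d);cv2.imwrite('pics/w2.png',p[:,:,::-1])
to(460,30,300)
P=wcloud(d,s['tcp_pos'],s['orientation']);z=P[...,2]
np.save('w2P.npy',P)
roi=(d>0)&(P[...,0]>350)&(P[...,0]<700)&(abs(P[...,1])<350)
print("table",np.median(z[roi&(z<20)]))
top=roi&(abs(z-60)<5)
q=P[top];A=np.c_[q[:,:2]-[530,15],np.ones(len(q))];print("top plane",np.linalg.lstsq(A,q[:,2],rcond=None)[0])
m=(roi&(z>50)&(z<78)).astype(np.uint8)
k,l,st,c=cv2.connectedComponentsWithStats(m);b=1+np.argmax(st[1:,4]);q=P[l==b]
print(cv2.minAreaRect(q[:,:2].astype(np.float32)))
m2=(roi&(z>82)&(z<130)).astype(np.uint8)
k,l,st,c=cv2.connectedComponentsWithStats(m2)
for j in range(1,k):
    if st[j,4]>8:
        q=P[l==j];print(st[j,4],c[j].round(),"bbox mid",cv2.minAreaRect(q[:,:2].astype(np.float32)),"zmed",np.median(q[:,2]).round(1))
E
```

```text
clock 1.5333 pos [455.4  16.8 296. ] rpy [-3.1319  0.0034  1.8006] F [ 0.25 -0.34  0.22] w 0.1
tool shift mm [11.7  7.5 -4.1] roll deg -0.2
table 0.5799621782019244
top plane [1.35069358e-03 4.31164677e-04 6.04414685e+01]
((534.8897705078125, 18.483062744140625), (170.38198852539062, 358.7193298339844), 13.185386657714844)
1491 [280. 228.] bbox mid ((498.015625, 51.61857604980469), (61.702491760253906, 33.38087844848633), 14.3015718460083) zmed 86.6
1177 [135. 233.] bbox mid ((537.9155883789062, -103.578125), (41.4927978515625, 42.249332427978516), 12.419431686401367) zmed 86.3
952 [353. 237.] bbox mid ((483.4234619140625, 128.83534240722656), (37.90431213378906, 39.362945556640625), 47.4327278137207) zmed 97.8
323 [203. 236.] bbox mid ((520.0836181640625, -26.107515335083008), (20.174392700195312, 21.018089294433594), 59.88662338256836) zmed 87.7
29 [169. 291.] bbox mid ((604.3248901367188, -55.86869812011719), (2.849827766418457, 15.014345169067383), 39.1867561340332) zmed 85.7
```

The wrist measurement agrees with the model: key (538,-104), plunger (520,-26), stop (483,129), yaw 13.2°. From that the rocker pivot is about (501.6, 51.6) and its press point (475.3, 45.4). I'll go above the press point next.

```bash
python3 -c "
from h import *
to(475.3,45.4,195,1.801)"
```

```text
clock 1.5333 pos [455.4  16.8 296. ] rpy [-3.1319  0.0034  1.8006] F [ 0.25 -0.34  0.22] w 0.1
tool shift mm [ 23.6  26.9 100.7] roll deg -0.02
```

```bash
python3 -m handwheel '[{"tx":0.006,"ty":0.007,"tz":0.005,"roll":0},{"tx":0.006,"ty":0.007,"tz":0.02,"roll":0},{"tx":0.006,"ty":0.007,"tz":0.02,"roll":0},{"tx":0.006,"ty":0.006,"tz":0.02,"roll":0},{"tx":0,"ty":0,"tz":0.02,"roll":0},{"tx":0,"ty":0,"tz":0.01,"roll":0},{"tx":0,"ty":0,"tz":0,"roll":0},{"tx":0,"ty":0,"tz":0,"roll":0}]'
python3 -c "
from h import *
to(475.3,45.4,175,1.801)"
```

```text
clock: 2.2
tcp_pos: [475.8, 56.1, 194.8]
orientation: [-3.132, 0.0, 1.804]
contact_force: [0.2, -0.6, -0.2]
width: 0.2
clock 2.2 pos [475.8  56.1 194.8] rpy [-3.1323  0.      1.804 ] F [ 0.15 -0.55 -0.24] w 0.2
tool shift mm [-10.3  -2.7  19.8] roll deg 0.17
```

```bash
python3 -m handwheel '[{"tx":-0.005,"ty":-0.0015,"tz":0.005,"roll":0},{"tx":-0.005,"ty":-0.001,"tz":0.005,"roll":0},{"tx":0,"ty":0,"tz":0.005,"roll":0},{"tx":0,"ty":0,"tz":0.004,"roll":0},{"tx":0,"ty":0,"tz":0,"roll":0},{"tx":0,"ty":0,"tz":0,"roll":0},{"tx":0,"ty":0,"tz":0,"roll":0},{"tx":0,"ty":0,"tz":0,"roll":0}]'
python3 -c "
from h import *
to(475.3,45.4,170,1.801)
p,d=bot.snapshot('side');cv2.imwrite('pics/s1.png',cv2.resize(p[130:260,150:340,::-1],None,fx=4,fy=4))
to(475.3,45.4,170,1.801)
p,d=bot.snapshot('wrist');cv2.imwrite('pics/w3.png',p[:,:,::-1])
to(475.3,45.4,170,1.801)
"
```

```text
clock: 2.87
tcp_pos: [477.8, 44.6, 178.3]
orientation: [-3.139, 0.002, 1.803]
contact_force: [-0.7, 0.5, 0.1]
width: 0.4
clock 2.8667 pos [477.8  44.6 178.3] rpy [-3.1393e+00  2.1000e-03  1.8034e+00] F [-0.71  0.54  0.07] w 0.4
tool shift mm [ 1.3 -2.3  8.3] roll deg 0.14
clock 2.9167 pos [477.9  44.7 178.4] rpy [-3.1395e+00  2.2000e-03  1.8035e+00] F [0.32 0.57 0.11] w 0.5
tool shift mm [ 1.3 -2.3  8.4] roll deg 0.14
clock 2.9667 pos [477.9  44.7 178.4] rpy [-3.1394e+00  2.1000e-03  1.8035e+00] F [0.09 0.79 0.94] w 0.2
tool shift mm [ 1.3 -2.3  8.4] roll deg 0.15
```

View pics/s1.png

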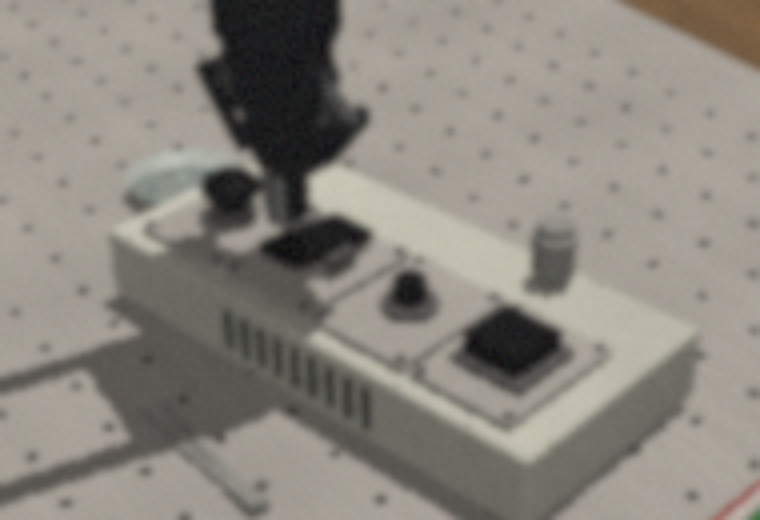

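View pics/w3.png

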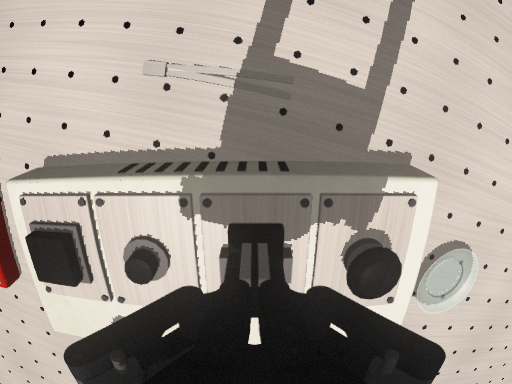

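Both views agree that the fingertip is over the near end of the rocker, centred on the paddle (wrist: paddle columns 228–283, fingers 240–271). Now I'll press it.

```bash
python3 -m handwheel '[{"tx":0.001,"ty":-0.002,"tz":0.003,"roll":0},{"tx":0,"ty":0,"tz":0.003,"roll":0},{"tx":0,"ty":0,"tz":0.003,"roll":0},{"tx":0,"ty":0,"tz":0.003,"roll":0},{"tx":0,"ty":0,"tz":0.002,"roll":0},{"tx":0,"ty":0,"tz":0.001,"roll":0},{"tx":0,"ty":0,"tz":0,"roll":0},{"tx":0,"ty":0,"tz":0,"roll":0}]'
python3 -c "
from h import *
to(475.3,45.4,160,1.801)
"
```

```text
clock: 3.63
tcp_pos: [475.5, 45.4, 162.0]
orientation: [-3.14, 0.002, 1.804]
contact_force: [-0.5, 0.2, 1.6]
width: -0.0
clock 3.6333 pos [475.5  45.4 162. ] rpy [-3.1398e+00  2.3000e-03  1.8040e+00] F [-0.48  0.17  1.55] w -0.0
tool shift mm [ 0.1 -0.2  2. ] roll deg 0.17
```

```bash
python3 -m handwheel '[{"tx":0,"ty":0,"tz":0.002,"roll":0},{"tx":0,"ty":0,"tz":0.002,"roll":0},{"tx":0,"ty":0,"tz":0.001,"roll":0},{"tx":0,"ty":0,"tz":0.001,"roll":0},{"tx":0,"ty":0,"tz":0.001,"roll":0},{"tx":0,"ty":0,"tz":0,"roll":0},{"tx":0,"ty":0,"tz":0,"roll":0},{"tx":0,"ty":0,"tz":0,"roll":0}]'
```

```text
clock: 4.3
tcp_pos: [474.9, 45.2, 154.9]
orientation: [-3.138, 0.002, 1.804]
contact_force: [-2.4, -0.2, 2.8]
width: -0.3
```

```bash
python3 -m handwheel '[{"tx":0,"ty":0,"tz":0.001,"roll":0},{"tx":0,"ty":0,"tz":0.001,"roll":0},{"tx":0,"ty":0,"tz":0.001,"roll":0},{"tx":0,"ty":0,"tz":0,"roll":0},{"tx":0,"ty":0,"tz":0,"roll":0},{"tx":0,"ty":0,"tz":0,"roll":0},{"tx":0,"ty":0,"tz":0,"roll":0},{"tx":0,"ty":0,"tz":0,"roll":0}]'
python3 -c "
from h import *
to(475.3,45.4,160,1.801)
p,d=bot.snapshot('side');cv2.imwrite('pics/s2.png',cv2.resize(p[130:260,150:340,::-1],None,fx=4,fy=4))
p,d=bot.snapshot('wrist');cv2.imwrite('pics/w4.png',p[:,:,::-1])
"
```

```text
clock: 4.97
tcp_pos: [475.6, 45.3, 154.4]
orientation: [-3.138, 0.003, 1.805]
contact_force: [-1.6, 0.6, 3.6]
width: 0.2
clock 4.9667 pos [475.6  45.3 154.4] rpy [-3.1384e+00  2.6000e-03  1.8046e+00] F [-1.58  0.55  3.63] w 0.2
tool shift mm [ 0.1 -0.3 -5.6] roll deg 0.2
```

View pics/s2.png

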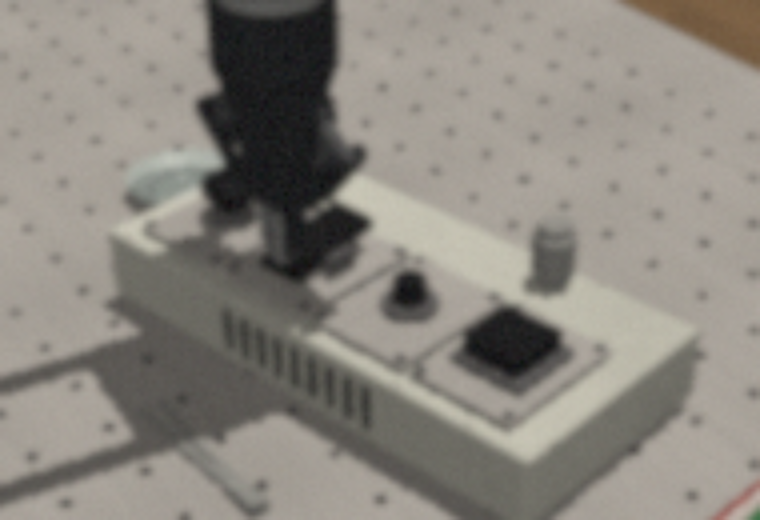

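View pics/w4.png

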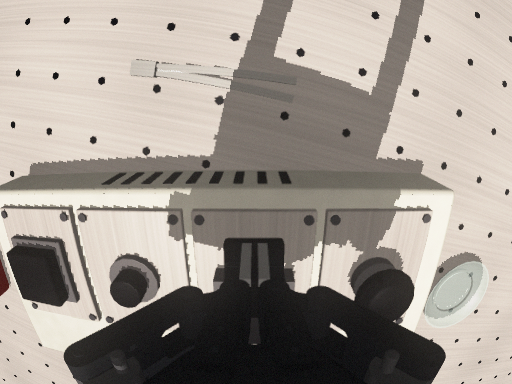

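The rocker has tipped: its far end now stands up in the side view at (345,220). One firmer push will make sure it's fully over.

```bash
python3 -m handwheel '[{"tx":0,"ty":0,"tz":0.003,"roll":0},{"tx":0,"ty":0,"tz":0.003,"roll":0},{"tx":0,"ty":0,"tz":0.004,"roll":0},{"tx":0,"ty":0,"tz":0.004,"roll":0},{"tx":0,"ty":0,"tz":0.004,"roll":0},{"tx":0,"ty":0,"tz":0.004,"roll":0},{"tx":0,"ty":0,"tz":0.004,"roll":0},{"tx":0,"ty":0,"tz":0.004,"roll":0}]'
```

```text
clock: 5.73
tcp_pos: [476.7, 45.4, 153.7]
orientation: [-3.127, 0.003, 1.809]
contact_force: [-20.1, 0.1, 38.8]
width: 0.3
```

That's firmly on the stop at 39 N, so it's fully over. I'll lift straight up and verify.

```bash
python3 -m handwheel '[{"tx":0,"ty":0,"tz":-0.01,"roll":0},{"tx":0,"ty":0,"tz":-0.02,"roll":0},{"tx":0,"ty":0,"tz":-0.02,"roll":0},{"tx":0,"ty":0,"tz":-0.02,"roll":0},{"tx":0,"ty":0,"tz":-0.015,"roll":0},{"tx":0,"ty":0,"tz":0,"roll":0},{"tx":0,"ty":0,"tz":0,"roll":0},{"tx":0,"ty":0,"tz":0,"roll":0}]'
python3 - <<'E'
from h import *
p,d=bot.snapshot('side');cv2.imwrite('pics/s3.png',cv2.resize(p[130:260,150:340,::-1],None,fx=4,fy=4))
to(520.1,-26.1,185,1.801)
s=bot.state();p,d=bot.snapshot('wrist');cv2.imwrite('pics/w5.png',p[:,:,::-1])
P=wcloud(d,s['tcp_pos'],s['orientation'])
c=np.array([501.6,51.6]);ex=np.array([np.cos(.2304),np.sin(.2304)]);ey=np.array([-ex[1],ex[0]])
q=P[(d>0)].reshape(-1,3);a=(q[:,:2]-c)@ex;b=(q[:,:2]-c)@ey
m=(abs(b)<13)&(abs(a)<33)&(q[:,2]<110)&(q[:,2]>72)
print(m.sum(),a[m].min() if m.any() else None,np.polyfit(a[m],q[m,2],1) if m.any() else None)
E
```

```text
clock: 6.4
tcp_pos: [478.6, 46.3, 242.1]
orientation: [-3.131, 0.003, 1.809]
contact_force: [0.1, 1.0, 0.4]
width: 0.2
clock 6.45 pos [478.2  46.3 241.6] rpy [-3.1301e+00  2.5000e-03  1.8090e+00] F [-0.03 -0.65 -0.44] w -0.1
tool shift mm [-80.1  24.3  56.5] roll deg 0.46
1570 -32.97630518389984 [ 0.15933891 85.42997051]
```

View pics/s3.png

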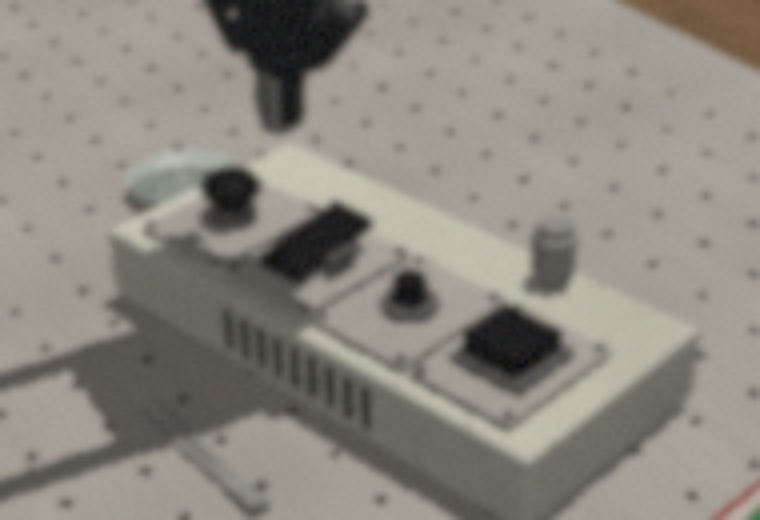

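View pics/w5.png

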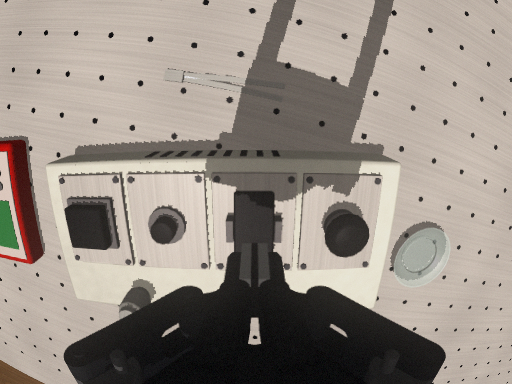

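The rocker slope measures +0.159 (half of 0.32), so it's fully over. The stop still stands up in both views. Next is the plunger.

```bash
python3 -m handwheel '[{"tx":-0.015,"ty":0.005,"tz":0.003,"roll":0.4},{"tx":-0.02,"ty":0.006,"tz":0.008,"roll":0},{"tx":-0.02,"ty":0.006,"tz":0.008,"roll":0},{"tx":-0.015,"ty":0.005,"tz":0.008,"roll":0},{"tx":-0.008,"ty":0.002,"tz":0.008,"roll":0},{"tx":0,"ty":0,"tz":0.008,"roll":0},{"tx":0,"ty":0,"tz":0.004,"roll":0},{"tx":0,"ty":0,"tz":0,"roll":0}]'
python3 - <<'E'
from h import *
to(520.1,-26.1,175,1.801)
s=bot.state();p,d=bot.snapshot('wrist');cv2.imwrite('pics/w6.png',p[:,:,::-1])
to(520.1,-26.1,175,1.801)
E
```

```text
clock: 7.17
tcp_pos: [515.3, -25.0, 182.3]
orientation: [-3.117, -0.004, 1.803]
contact_force: [0.3, -0.7, -0.7]
width: -0.2
clock 7.1667 pos [515.3 -25.  182.3] rpy [-3.1168 -0.0044  1.803 ] F [ 0.31 -0.71 -0.71] w -0.2
tool shift mm [-2.2  4.6  7.2] roll deg 0.11
clock 7.2167 pos [515.2 -24.9 182.6] rpy [-3.1166 -0.0045  1.8032] F [-0.61  0.25 -0.55] w -0.0
tool shift mm [-2.4  4.7  7.4] roll deg 0.13
```

View pics/w6.png

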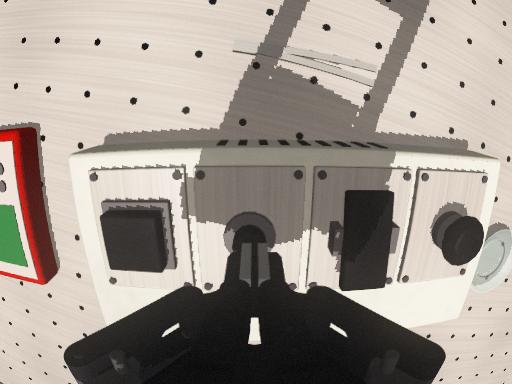

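```bash
cat >> h.py <<'E'
def tip(x,y,z,L=70):
    s=bot.state();Rt=R.from_euler('xyz',s["orientation"])
    t=s["tcp_pos"]+Rt.apply([0,0,L])
    print("tip",t.round(1),"shift",Rt.inv().apply(np.array([x,y,z])-t).round(1),"F",s["contact_force"].round(1),s["clock"], s["orientation"].round(3))
E
python3 -c "
from h import *
tip(520.1,-26.1,88)"
```

```text
tip [513.4 -24.9 112.6] shift [-2.8  6.8 24.4] F [-0.6  0.3 -0.6] 7.2167 [-3.117 -0.004  1.803]
```

```bash
python3 -m handwheel '[{"tx":-0.0015,"ty":0.003,"tz":0.003,"roll":0},{"tx":-0.001,"ty":0.003,"tz":0.004,"roll":0},{"tx":0,"ty":0.001,"tz":0.004,"roll":0},{"tx":0,"ty":0,"tz":0.004,"roll":0},{"tx":0,"ty":0,"tz":0.003,"roll":0},{"tx":0,"ty":0,"tz":0,"roll":0},{"tx":0,"ty":0,"tz":0,"roll":0},{"tx":0,"ty":0,"tz":0,"roll":0}]'
python3 -c "
from h import *
tip(520.1,-26.1,88)"
```

```text
clock: 7.88
tcp_pos: [523.1, -23.1, 164.2]
orientation: [-3.119, -0.004, 1.807]
contact_force: [-0.4, -0.3, -0.6]
width: 0.2
tip [521.5 -23.2  94.2] shift [-2.5 -1.9  6.3] F [-0.4 -0.3 -0.6] 7.8833 [-3.119 -0.004  1.807]
```

```bash
python3 -m handwheel '[{"tx":-0.002,"ty":-0.002,"tz":0.001,"roll":0},{"tx":-0.001,"ty":0,"tz":0.002,"roll":0},{"tx":0,"ty":0,"tz":0.002,"roll":0},{"tx":0,"ty":0,"tz":0.002,"roll":0},{"tx":0,"ty":0,"tz":0.002,"roll":0},{"tx":0,"ty":0,"tz":0.002,"roll":0},{"tx":0,"ty":0,"tz":0.002,"roll":0},{"tx":0,"ty":0,"tz":0,"roll":0}]'
python3 -c "
from h import *
tip(520.1,-26.1,78)"
```

```text
clock: 8.55
tcp_pos: [522.1, -26.9, 151.8]
orientation: [-3.122, -0.003, 1.806]
contact_force: [-0.7, 0.1, 1.6]
width: 0.0
tip [520.7 -27.   81.8] shift [ 1.  -0.3  3.8] F [-0.7  0.1  1.6] 8.55 [-3.122e+00 -3.000e-03  1.806e+00]
```

```bash
python3 -m handwheel '[{"tx":0,"ty":0,"tz":0.002,"roll":0},{"tx":0,"ty":0,"tz":0.002,"roll":0},{"tx":0,"ty":0,"tz":0.002,"roll":0},{"tx":0,"ty":0,"tz":0.002,"roll":0},{"tx":0,"ty":0,"tz":0.003,"roll":0},{"tx":0,"ty":0,"tz":0.003,"roll":0},{"tx":0,"ty":0,"tz":0.003,"roll":0},{"tx":0,"ty":0,"tz":0.003,"roll":0}]'
python3 -c "
from h import *
tip(520.1,-26.1,78)"
```

```text
clock: 9.22
tcp_pos: [522.8, -26.9, 150.2]
orientation: [-3.117, -0.003, 1.809]
contact_force: [-13.0, 2.9, 25.9]
width: 0.2
tip [521.1 -27.1  80.2] shift [ 1.2 -0.7  2.2] F [-13.    2.9  25.9] 9.2167 [-3.117e+00 -3.000e-03  1.809e+00]
```

The plunger is hard against its stop at 26 N, with the fingertip at about z 77 (expected 78). I'll lift and verify.

```bash
python3 -m handwheel '[{"tx":0,"ty":0,"tz":-0.01,"roll":0},{"tx":0,"ty":0,"tz":-0.02,"roll":0},{"tx":0,"ty":0,"tz":-0.02,"roll":0},{"tx":-0.01,"ty":0,"tz":-0.01,"roll":0},{"tx":-0.015,"ty":0,"tz":0,"roll":0},{"tx":-0.015,"ty":0,"tz":0,"roll":0},{"tx":-0.01,"ty":0,"tz":0,"roll":0},{"tx":0,"ty":0,"tz":0,"roll":0}]'
python3 - <<'E'
from h import *
tip(537.9,-103.6,92)
s=bot.state();p,d=bot.snapshot('wrist');cv2.imwrite('pics/w7.png',p[:,:,::-1])
P=wcloud(d,s['tcp_pos'],s['orientation']);z=P[...,2]
roi=(d>0)&(P[...,0]>430)&(P[...,0]<650)&(abs(P[...,1])<250)
print("top",np.median(z[roi&(abs(z-60)<4)]))
m2=(roi&(z>74)&(z<115)).astype(np.uint8)
k,l,st,c=cv2.connectedComponentsWithStats(m2)
for j in range(1,k):
    if st[j,4]>20:
        q=P[l==j];print(st[j,4],c[j].round(),cv2.minAreaRect(q[:,:2].astype(np.float32)),"z",np.percentile(q[:,2],[10,50,90]).round(1))
E
```

```text
clock: 9.88
tcp_pos: [537.0, -79.2, 212.4]
orientation: [-3.117, -0.0, 1.812]
contact_force: [-0.4, 0.4, -0.4]
width: 0.0
tip [535.3 -79.5 142.4] shift [-24.   -2.   50.4] F [-0.4  0.4 -0.4] 9.8833 [-3.117 -0.     1.812]
top 60.440275590230414
3480 [417. 213.] ((502.10992431640625, 51.26261901855469), (69.97970581054688, 49.49323654174805), 12.272793769836426) z [80.  84.  89.2]
3251 [220. 214.] ((539.04931640625, -105.3894271850586), (41.730430603027344, 44.579750061035156), 13.23946475982666) z [85.2 86.4 87.2]
1210 [488. 215.] ((483.87078857421875, 126.12266540527344), (38.82735061645508, 34.457332611083984), 14.788825035095215) z [75.1 95.9 99.6]
591 [326. 213.] ((520.5105590820312, -26.64803123474121), (20.75983238220215, 20.877708435058594), 10.908967971801758) z [77.  78.3 79.2]
69 [255. 324.] ((617.7781982421875, -58.39551544189453), (14.384434700012207, 5.6285400390625), 14.370861053466797) z [ 96.2 100.5 105.7]
```

View pics/w7.png

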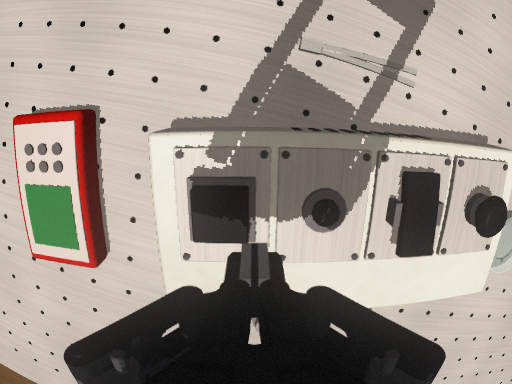

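The plunger top is now at z 78.3 (it was 87.7), so it's fully in. The rocker is still over and the stop is up. The key is at (538.5, -104.5) with its top at about 86. Going above it now.

```bash
python3 -m handwheel '[{"tx":-0.007,"ty":-0.001,"tz":0.004,"roll":0.3},{"tx":-0.009,"ty":0,"tz":0.008,"roll":0},{"tx":-0.007,"ty":0,"tz":0.009,"roll":0},{"tx":-0.001,"ty":0,"tz":0.009,"roll":0},{"tx":0,"ty":0,"tz":0.007,"roll":0},{"tx":0,"ty":0,"tz":0.005,"roll":0},{"tx":0,"ty":0,"tz":0,"roll":0},{"tx":0,"ty":0,"tz":0,"roll":0}]'
python3 -c "
from h import *
tip(538.5,-104.5,86,73)"
```

```text
clock: 10.6
tcp_pos: [537.8, -102.8, 161.0]
orientation: [-3.11, -0.006, 1.806]
contact_force: [-0.1, 0.1, 0.2]
width: 0.2
tip [ 535.5 -102.9   88. ] shift [-2.3  2.6  1.9] F [-0.1  0.1  0.2] 10.6 [-3.11  -0.006  1.806]
```

```bash
python3 -m handwheel '[{"tx":-0.0015,"ty":0.002,"tz":0.002,"roll":0},{"tx":-0.001,"ty":0,"tz":0.002,"roll":0},{"tx":0,"ty":0,"tz":0.002,"roll":0},{"tx":0,"ty":0,"tz":0.002,"roll":0},{"tx":0,"ty":0,"tz":0.002,"roll":0},{"tx":0,"ty":0,"tz":0.002,"roll":0},{"tx":0,"ty":0,"tz":0.002,"roll":0},{"tx":0,"ty":0,"tz":0.002,"roll":0}]'
python3 -c "
from h import *
tip(538.5,-104.5,78,73)"
```

```text
clock: 11.27
tcp_pos: [540.8, -104.1, 150.4]
orientation: [-3.11, -0.006, 1.808]
contact_force: [-10.3, 3.4, 20.0]
width: 0.1
tip [ 538.5 -104.3   77.5] shift [-0.2 -0.1 -0.5] F [-10.3   3.4  20. ] 11.2667 [-3.11  -0.006  1.808]
```

The key is on its stop at 20 N. I'll hold that for one more call so the 0.3 s is covered, then check.

```bash
python3 -m handwheel '[{"tx":0,"ty":0,"tz":0.002,"roll":0},{"tx":0,"ty":0,"tz":0.002,"roll":0},{"tx":0,"ty":0,"tz":0.002,"roll":0},{"tx":0,"ty":0,"tz":0.002,"roll":0},{"tx":0,"ty":0,"tz":0.002,"roll":0},{"tx":0,"ty":0,"tz":0.002,"roll":0},{"tx":0,"ty":0,"tz":0.002,"roll":0},{"tx":0,"ty":0,"tz":0.002,"roll":0}]'
python3 - <<'E'
from h import *
s=bot.state();p,d=bot.snapshot('wrist');cv2.imwrite('pics/w8.png',p[:,:,::-1])
P=wcloud(d,s['tcp_pos'],s['orientation']);z=P[...,2]
p,d2=bot.snapshot('side');cv2.imwrite('pics/s4.png',cv2.resize(p[130:310,150:400,::-1],None,fx=3,fy=3))
for i in range(6): bot.snapshot('scene')
tip(538.5,-104.5,78,73)
ex=np.array([np.cos(.2304),np.sin(.2304)]);ey=np.array([-ex[1],ex[0]])
q=P[d>0]
for n,c,r in [("key",(538.5,-104.5),20),("plunger",(520.3,-26.3),8),("stop",(483.7,127.5),17)]:
    a=(q[:,:2]-c)@ex;b=(q[:,:2]-c)@ey;m=(abs(a)<r)&(abs(b)<r)&(q[:,2]<110)&(q[:,2]>70)
    print(n,m.sum(),np.percentile(q[m,2],[10,50,90,99]).round(1) if m.any() else "")
c=np.array([501.6,51.6]);a=(q[:,:2]-c)@ex;b=(q[:,:2]-c)@ey
m=(abs(b)<13)&(abs(a)<33)&(q[:,2]<110)&(q[:,2]>74);print("rocker",np.polyfit(a[m],q[m,2],1))
E
```

```text
clock: 11.93
tcp_pos: [540.9, -104.0, 150.5]
orientation: [-3.108, -0.005, 1.809]
contact_force: [-8.9, 2.6, 17.3]
width: -0.5
tip [ 538.5 -104.2   77.5] shift [-0.3 -0.  -0.5] F [-9.5  2.8 16.5] 12.3333 [-3.108 -0.005  1.809]
key 3922 [ 77.6  78.8 104.1 109.3]
plunger 571 [77.5 78.4 79.1 79.7]
stop 0 
rocker [ 0.1601851  85.44760347]
```

View pics/s4.png

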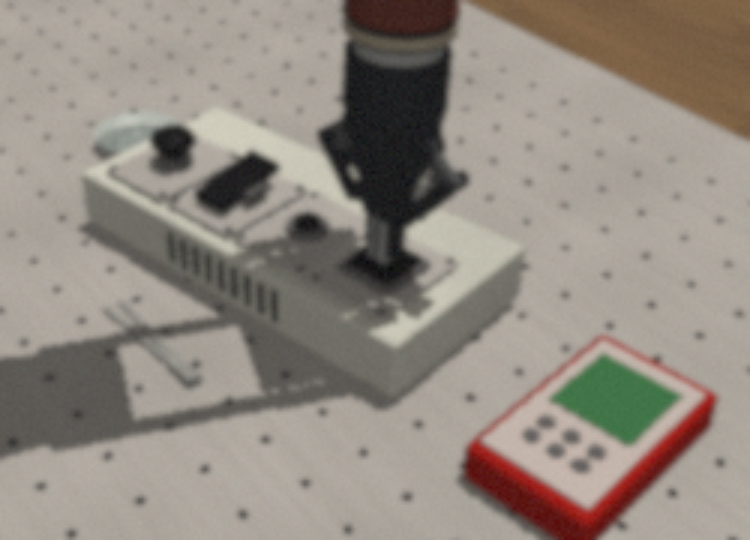

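View pics/w8.png

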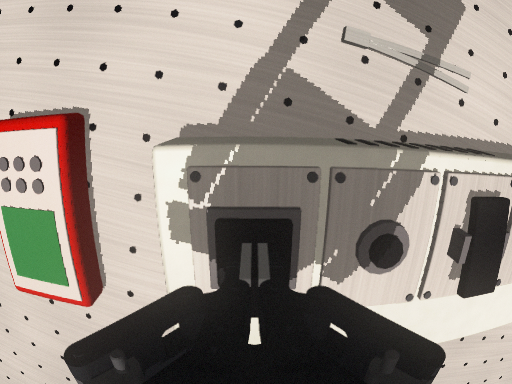

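The fingertip is holding the key down in its collar: side view (385,265), key top at 78.8 (it was 86.4), and a steady 16–17 N. The plunger top is at 78.4 and the rocker slope is 0.160. The stop at (172,140), the dish, the meter and the tweezers look as they did at the start. I'm handing it in.

```bash
python3 -c "
from cell import bot
print(bot.sign_off()); s=bot.state(); print(s['clock'],s['contact_force'].round(1),s['tcp_pos'].round(1))"
```

```text
the job is handed in; nothing more can be done
None
the job is handed in; nothing more can be done
```

I tipped the rocker to on, pushed the arming plunger in, then pressed the shutter key down. I handed the job in at about 12.3 s with the key still held.

| Control | Last check before hand-in |
|---|---|
| Rocker | slope 0.160, the "over" half of its 0.32 rad travel |
| Plunger | top at 78.4 mm, about 9.3 mm lower than at the start |
| Key | top at about 78.8 mm, about 7.6 mm down, with a steady 16–17 N upward push from the key |
| Stop button | looked up in the last side view; it was outside the last wrist view, so I had no height reading then |

- **Loose items:** the dish, meter and tweezers looked unmoved in the last side view. The objective was hidden behind the gripper by then. It was last seen standing after the plunger push, and I never measured its shift.
- **Arm tilt:** the tool drifted about 0.03 rad off vertical during the moves. I allowed for this when placing the fingertip on the plunger and the key.
- **After hand-in:** the robot gave no more readings, so I could not check that final second.

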